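# Load a paint test panel under the sample stage's spring clip

### The arm

A 6-joint arm with a two-finger parallel gripper is mounted at the origin on a cart in front of the work surface, level with it; the furniture and walls round the work are solid. World frame = base frame: x ahead of the robot, y to its left, z up, the work surface at z = 0. Lengths are in m, angles in rad, forces in N, time in s.
With the tool pointing down it reaches from about 0.325 to 0.875 m from the base axis. Payload 4.4 kg.
Tool frame: the origin (TCP) lies on the centre line of the jaws, within the pads' length; the fingertips stand 19 mm ahead of it and the grasp point (between the pads) is the TCP; z points along the fingers, y is the direction in which the jaws open and shut (so a half turn about z gives the same grasp; the last joint's range is limited). The gripper opens to 85 mm and grips with 20 to 120 N. Pads are 22 mm wide; open, the fingers measure 114 mm over their backs; the gripper's body (76 mm by 85 mm) begins 54 mm behind the grasp point. The pads swing forward as they close: fully open they stand 13 mm farther back than shut.
Start: joints at [1.042, 0.207, 1.542, -0, 1.393, -0.15], TCP at [0.212, 0.534, 0.25] pointing down, gripper open.
Joint ranges: [-2.73, 2.73], [-0.86, 2.22], [0.23, 2.46], [-1.11, 4.25], [0.08, 2.63], [-2.82, 2.82]. Speed limits (rad/s): [2.79, 2.79, 3.14, 3.14, 3.14, 3.14].

### API

Orientations are given as a unit quaternion [w, x, y, z].
In Python, from plant import readout, cams, bot gives the robot as it stands.
- The arm moves only by the tool servo_tool, never from a script. Its argument "commands" is a list that holds one entry, the list of rows, each a list of 5 numbers: the shift along the tool's x, y, z in m, then the turn about the tool's z in rad, then the opening, from 0 (shut) to 1 (fully open). A call has 1 to 20 rows; each row shifts and turns the commanded pose from where the row before left it, along the tool's axes as they then stand; what a row does not reach is not made up. A row lasts 1/8 s, in which the tool goes at most 62.5 mm and 10.7 degrees, less where a joint would pass 70% of its speed; a pose out of reach is approached as far as the arm can. A call with a gripper value outside its range is refused whole. The fingers move at their own pace and stop on an object; "grip_force" is the grip in N (left out, the last holds). Time passes only in rows, so rows that do not move let the fingers close. It gives the time, the measured TCP pose, the force and the opening at its end, in the units of the state.
- readout.get_state(): the state, without advancing time (a new reading comes with each control period).
- cams.get_image(name): name is "scene" or "top"; returns the picture (400x640x3 uint8, red, green, blue); there is no depth.
- cams.camera_info(name): a dict with "mtx" (3x3 intrinsics, pixels), "T" (4x4, takes a point from camera to world coordinates). Camera axes: x right, y down, z forward; pixel columns grow to the right and rows downward; lengths in m; the calibration is good to about 2 mm. A picture is of the moment at which its call begins. camera_info takes no time and is no camera call.
- bot.close_job(): hands the job in, once; it reports no verdict.
The state is a dict: "t": time; "qpos": joint angles; "qvel": joint speeds; "effort": joint torques, N m; "position": TCP position; "tool_rot": TCP orientation; "wrist_force": force on the tool from outside, world axes, zero at the start; "torque": the same for the moment, N m; "grip_width": finger opening in m.
Only numpy, scipy, OpenCV 4.12 (cv2) and the standard library are available. Lean on these libraries where they do the work, as an engineer would, in place of code of your own. Each camera call takes 0.05 s, during which the arm holds its last target. There are 200 camera calls.

### The job

Press the red thumb plate of the sample stage's spring clip down with one fingertip and keep it down while the other fingertip pushes the striped paint test panel along its channel, under the raised toe, right up against the end stop. Then let the clip close on the panel and move clear. Only push the panel, never lift it, and leave the other things on the bench where they are.

Things in the scene. Friction and masses are not known exactly. Their poses are not given: they have to be found in the camera images.
- stage: Fixed sample stage: grey base 200x136 mm, aluminium deck on its left part, top at z 18. Origin at worktop level below the hinge line. x = push direction (to the end stop), y left, z up; numbers below are in this frame, mm. The panel's channel runs along x, y 8 to 61, between two low steel guides (tops at z 23, x -76 to 74).
- stop_face (a point): Middle of the end stop's upright face that the panel must meet, at stage x 70, y 34.5, z 23. The stop's top is at z 32.
- hinge_line (a point): Point on the clip's hinge rod (stage x 0, y 0, z 28). The rod runs along x from -104 to 68, between thumb plate (right, -y) and channel (left, +y), top at z 33: one fingertip goes on each side of it.
- clip (a joint): Angle of the sprung rocker clip, rad: 0 at rest, 0.26 with the thumb plate fully down at its stop. Pressing the plate raises the toe; above 0.15 the panel passes under it. About 2.5 N on the plate starts it, 6 N holds it fully down; it springs shut as soon as it is let go. Closed on the panel it reads about 0.13.
- toe (a point): Middle of the underside of the clip's black rubber toe (x 25 to 45, y 39 to 51, on a steel arm over the channel). At rest 5 mm above the deck: its upright face blocks the 10 mm panel.
- thumb (a point): Red ribbed thumb plate, 120x24x3 mm, long side along stage x (-108 to 12), middle at y -38. This point is the middle of its top face (x -48). Top at z 30 at rest, z 20 fully down (2 above the deck), so a second fingertip at that same height meets the panel's near end. It may be pressed anywhere along its length, and a fingertip can slide along it.
- panel: Loose paint test panel: light wood 70 (along x) x 50 x 10 mm, about 60 g, four blue-to-pale painted stripes on top. Origin at the centre of its underside; x along its length. Starts lying on the deck in the channel, short of the toe.
- panel_mid (a point): Centre of the panel, half-way up. Against the end stop it is at stage x 35, y about 34.5, z 23; the panel's near end (the one to push, standing 10 mm above the deck) is 35 mm before it.
- wax_block: Bystander, leave alone: yellow wax cake 40x55x18 mm. Origin under its centre.
- bone_folder: Bystander, leave alone: cream flat folding tool 22x140x9 mm. Origin under its centre.
- thread_spool: Bystander, leave alone: wooden thread spool 39 mm across, 58 mm tall. Origin under its centre.
- jar_blue: Bystander, leave alone: small jar 48 mm across, 58 mm tall, white cap, blue powder. Origin under its centre.
- leather_block: Bystander, leave alone: brown block 41x62x22 mm. Origin under its centre.
Mind the look-alikes: they are no part of the job. There is more than one size of the panel; the one meant has the size given above.

How it is judged:
By the outcome, as a careful person would: the job done as asked, in the order asked, and still so for the second after the job is handed in, with the robot touching nothing.
It also fails if it takes over 48 s, if anything falls off the work surface, if the arm or the gripper's body presses on something with over 40 N, if the wrist force passes 120 N, or if a joint passes its speed limit or range.

## Working session

There is one attempt and no reset: what is moved stays moved. The work goes in short steps, Python scripts to look and compute and a tool call to move; the robot and the scene stay as the last step left them, time stands still between calls to the robot, and variables do not carry over. Pictures are saved under pics/ and viewed, about 8 in all and at most 12, crops included, and the job is handed in when it is done.

Besides the shell and the picture viewer there is one more tool, called by a JSON object that holds its "method" and its "body". servo_tool: Moves the arm, as the interface text tells. Its arguments: {"type":"object","properties":{"commands":{"type":"array"},"grip_force":{"type":"number"}},"required":["commands"]}

```bash
mkdir -p pics; ls
python3 - <<'E'
from plant import readout,cams,bot
import cv2
print(readout.get_state())
for n in("scene","top"):
    cv2.imwrite(f"pics/{n}0.png",cams.get_image(n)[:,:,::-1]); print(cams.camera_info(n))
E
```

```text
pics
{'t': 0.0, 'qpos': array([ 1.04248477e+00,  2.07421199e-01,  1.54298727e+00,  2.55262238e-05,
        1.39351451e+00, -1.50510586e-01]), 'qvel': array([ 8.64460053e-05,  1.71041424e-03, -3.32774321e-04, -1.26533065e-03,
        1.24453309e-04,  9.61926813e-04]), 'effort': array([-7.82565803e-04, -3.83032179e+01, -2.91593742e+01, -3.41178738e-04,
        1.03599258e-02,  2.41117590e-06]), 'position': array([0.21174093, 0.53380761, 0.24910925]), 'tool_rot': array([-3.99762747e-04,  1.87781151e-01,  9.82210202e-01, -1.09450699e-03]), 'wrist_force': array([ 0.32481057, -0.565762  ,  0.03518958]), 'torque': array([ 0.0122812 ,  0.01584683, -0.01423304]), 'grip_width': 0.08528243793296054}
{'mtx': array([[406.23452406,   0.        , 322.37901887],
       [  0.        , 406.23452406, 195.02000668],
       [  0.        ,   0.        ,   1.        ]]), 'T': array([[-0.80924076, -0.34498802,  0.47551306, -0.03150106],
       [-0.58742984,  0.48544971, -0.64750658,  0.93574077],
       [-0.00745567, -0.80331927, -0.59550194,  0.76022774],
       [ 0.        ,  0.        ,  0.        ,  1.        ]])}
{'mtx': array([[483.24227551,   0.        , 322.72095308],
       [  0.        , 483.24227551, 201.50719049],
       [  0.        ,   0.        ,   1.        ]]), 'T': array([[ 0.01094738, -0.98188877,  0.18914173,  0.30732169],
       [-0.99967654, -0.01508936, -0.02047264,  0.14578245],
       [ 0.02295588, -0.18885643, -0.98173636,  1.33755304],
       [ 0.        ,  0.        ,  0.        ,  1.        ]])}
```

View pics/top0.png

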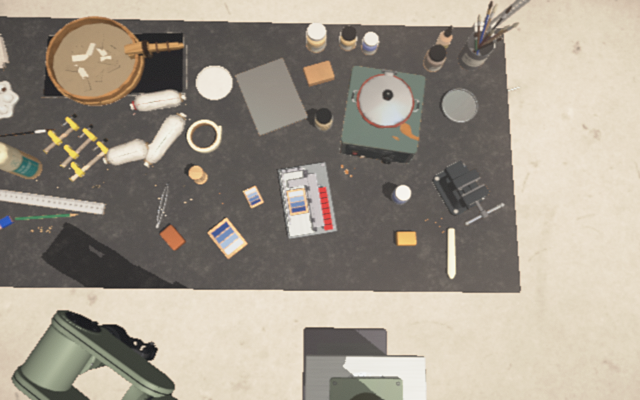

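View pics/scene0.png

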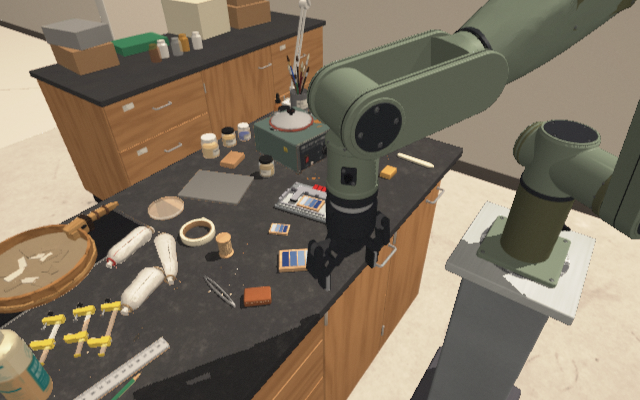

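Top view: the stage is at about (308,200), and its red plate is at (325,208). There are three striped panels: one in the channel (297,201), a small one (253,196) and a big one (227,238). The one in the channel fits "lying on the deck in the channel". I'll confirm it with a crop and measure its size.

Run:
```python
import cv2
i=cv2.imread("pics/top0.png")[150:250,205:345]
cv2.imwrite("pics/c1.png",cv2.resize(i,None,fx=5.7,fy=5.7,interpolation=cv2.INTER_CUBIC))
```

```text
(no output)
```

View pics/c1.png

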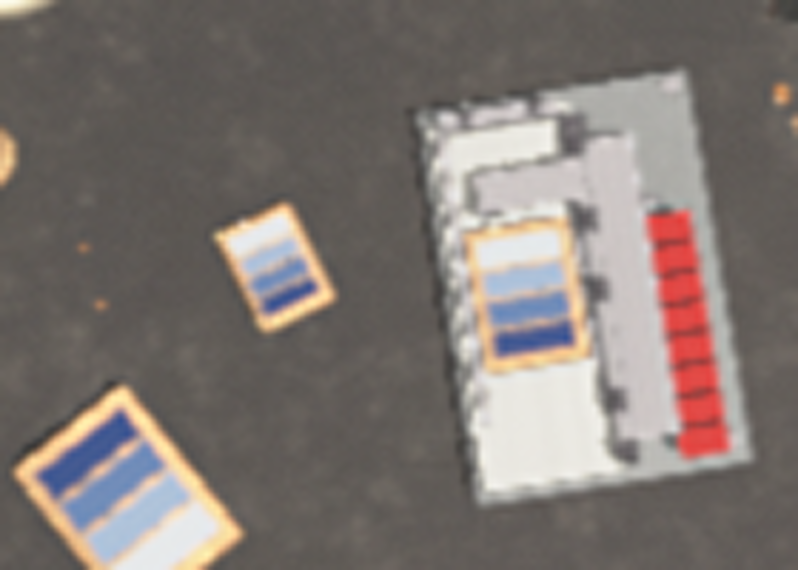

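The crop confirms it. The panel in the channel, crop corners about (463,232), (568,218), (590,358), (490,374), lies short of the toe arm, and the other two are visibly smaller and larger. The red plate corners are about (648,216), (690,210), (730,452), (683,460).

```bash
cat > h.py <<'E'
import numpy as np, cv2
from plant import readout,cams,bot
from scipy.optimize import least_squares
def ray(n,uv,z):
    c=cams.camera_info(n);T=c["T"];d=T[:3,:3]@np.linalg.solve(c["mtx"],[*uv,1.]);o=T[:3,3]
    return o+d*(z-o[2])/d[2]
def proj(n,P):
    c=cams.camera_info(n);T=c["T"];q=(np.atleast_2d(P)-T[:3,3])@T[:3,:3]@c["mtx"].T
    return q[:,:2]/q[:,2:]
def s2w(p,P):
    P=np.atleast_2d(P)/1000.;c,s=np.cos(p[2]),np.sin(p[2])
    return np.c_[p[0]+c*P[:,0]-s*P[:,1],p[1]+s*P[:,0]+c*P[:,1],P[:,2]]
E
python3 - <<'E'
from h import *
i=cv2.imread("pics/top0.png").astype(int)
cr=lambda a:np.array(a)/5.7+[205,150]-.4
red=cr([(648,216),(690,210),(730,452),(683,460)])
pan=cr([(463,232),(568,218),(590,358),(490,374)])
base=cr([(413,108),(688,70),(755,460),(482,506)])
R=[(12,-26,30),(12,-50,30),(-108,-50,30),(-108,-26,30)]
m=((i[...,2]>150)&(i[...,1]<90)&(i[...,0]<90)).astype(np.uint8); m[:, :310]=0;m[:,340:]=0
print(m.sum(),cv2.minAreaRect(cv2.findNonZero(m)),red.mean(0))
bw=np.array([ray("top",u,.012) for u in base]);print("base",bw.round(4),[np.linalg.norm(bw[k]-bw[k-1]).round(4) for k in range(4)])
f=lambda p:(proj("top",s2w(p,R))-red).ravel()
r=least_squares(f,[.45,.15,0]);print(r.x,r.fun.round(2))
for e in (bw[0]-bw[3],bw[1]-bw[2]):print("yaw",np.arctan2(e[1],e[0]))
p=r.x
pw=np.array([ray("top",u,.028) for u in pan]);print([np.linalg.norm(pw[k]-pw[k-1]).round(4) for k in range(4)])
c,s=np.cos(p[2]),np.sin(p[2])
L=lambda W:((W[:,:2]-p[:2])@np.array([[c,-s],[s,c]])*1000).round(1)
print("panel",L(pw),L(pw).mean(0));print("base",L(bw))
E
```

```text
265 ((325.1770324707031, 207.84515380859375), (42.162899017333984, 7.331543445587158), 82.50414276123047) [325.25789474 208.28421053]
base [[0.6555 0.2482 0.012 ]
 [0.6774 0.1121 0.012 ]
 [0.4823 0.0776 0.012 ]
 [0.4581 0.2093 0.012 ]] [np.float64(0.2012), np.float64(0.1379), np.float64(0.1981), np.float64(0.1339)]
[0.58213199 0.15662606 0.16140126] [-0.6   0.14  0.59 -0.03  0.23  0.   -0.22 -0.12]
yaw 0.19456396169543913
yaw 0.17474063439387105
[np.float64(0.0712), np.float64(0.0514), np.float64(0.0699), np.float64(0.0487)]
panel [[ 17.7  62.3]
 [ 17.2  10.9]
 [-52.6  10.2]
 [-53.3  58.9]] [-17.75   35.575]
base [[  87.2   78.6]
 [  86.8  -59.3]
 [-111.3  -61.9]
 [-114.    71.9]]
```

```bash
cat >> h.py <<'E'
def redaxis(i):
    i=i.astype(float);w=np.clip(i[...,2]-np.maximum(i[...,1],i[...,0])-40,0,120)
    m=np.zeros_like(w);m[170:245,310:345]=1;w*=m
    y,x=np.nonzero(w);w=w[y,x];P=np.c_[x,y];c=np.average(P,axis=0,weights=w)
    C=np.cov(P.T,aweights=w);e=np.linalg.eigh(C)[1][:,1];e*=-np.sign(e[1])
    return c,e,C
E
python3 - <<'E'
from h import *
i=cv2.imread("pics/top0.png")
c,e,C=redaxis(i);print(c,e,np.sqrt(np.linalg.eigvalsh(C)*12))
a=ray("top",c,.03);b=ray("top",c+20*e,.03);d=b-a;yaw=np.arctan2(d[1],d[0]);print("thumb",a,"yaw",yaw)
for yw in (yaw,.175):
  cc,s=np.cos(yw),np.sin(yw);o=a[:2]-np.array([[cc,-s],[s,cc]])@[-.048,-.038]
  print("origin",o,"start",s2w([*o,yw],(-78,-2,0)),"end",s2w([*o,yw],(-11,-2,0)))
  pan=np.array([(463,232),(568,218),(590,358),(490,374)])/5.7+[205,150]-.4
  W=np.array([ray("top",u,.028) for u in pan])[:,:2]-o
  print((W@np.array([[cc,-s],[s,cc]])*1000).round(1))
s=readout.get_state();print(s["position"])
E
```

```text
[325.27521256 208.40346632] [-0.15916668 -0.98725173] [ 7.47373148 43.61941919]
thumb [0.54003957 0.11128145 0.03      ] yaw 0.16757503854921485
origin [0.5810291  0.15675516] start [[0.5044553  0.14177341 0.        ]] end [[0.57051677 0.15294846 0.        ]]
[[ 19.2  61.9]
 [ 18.4  10.5]
 [-51.5  10.3]
 [-51.9  58.9]]
origin [0.58069033 0.15705825] start [[0.50422988 0.14150836 0.        ]] end [[0.57020656 0.1531736  0.        ]]
[[ 19.9  61.4]
 [ 18.7  10. ]
 [-51.2  10.3]
 [-51.2  59. ]]
[0.21179439 0.53387754 0.24921231]
```

{"method": "servo_tool", "body": {"commands": [[[0,0,0,-0.11,0.68],[0,0,0,-0.11,0.68],[0,0,0,-0.11,0.68],[0,0,0,-0.11,0.68],[0,0,0,-0.108,0.68],[-0.0185,-0.0363,0,0,0.68],[-0.0185,-0.0363,0,0,0.68],[-0.0185,-0.0363,0,0,0.68],[-0.0185,-0.0363,0,0,0.68],[-0.0185,-0.0363,0,0,0.68],[-0.0185,-0.0363,0,0,0.68],[-0.0185,-0.0363,0,0,0.68],[-0.0185,-0.0363,0,0,0.68],[-0.0185,-0.0363,0,0,0.68],[-0.0185,-0.0363,0,0,0.68],[-0.0185,-0.0363,0,0,0.68],[-0.0185,-0.0363,0,0,0.68],[0,0,0,0,0.68],[0,0,0,0,0.68]]], "grip_force": 30}}

```text
t: 2.48
position: [0.5041, 0.1429, 0.2497]
tool_rot: [-0.001, -0.085, 0.996, 0.0]
wrist_force: [0.6, 1.1, -0.0]
grip_width: 0.0581
```

{"method": "servo_tool", "body": {"commands": [[[0,-0.001,0.03,0,0.68],[0,0,0.04,0,0.68],[0,0,0.04,0,0.68],[0,0,0.04,0,0.68],[0,0,0.03,0,0.68],[0,0,0,0,0.68],[0,0,0,0,0.68],[0,0,0,0,0.68]]]}}

```text
t: 3.48
position: [0.5063, 0.1423, 0.0722]
tool_rot: [0.002, -0.085, 0.996, 0.0]
wrist_force: [0.5, -0.1, -0.6]
grip_width: 0.0583
```

Run:
```python
from h import *
s=readout.get_state();print(s["position"],s["wrist_force"],s["grip_width"])
a=cams.get_image("scene")[:,:,::-1];b=cams.get_image("top")[:,:,::-1]
a=cv2.resize(a[130:270,240:400],None,fx=4,fy=4,interpolation=2);b=cv2.resize(b[150:250,270:350],None,fx=2,fy=2)
cv2.imwrite("pics/a1.png",np.hstack([a,cv2.copyMakeBorder(b,0,a.shape[0]-b.shape[0],0,0,0)]))
```

```text
[0.50629908 0.14227108 0.07223222] [ 0.47808661 -0.12843    -0.63335206] 0.05829130499293435
```

View pics/a1.png

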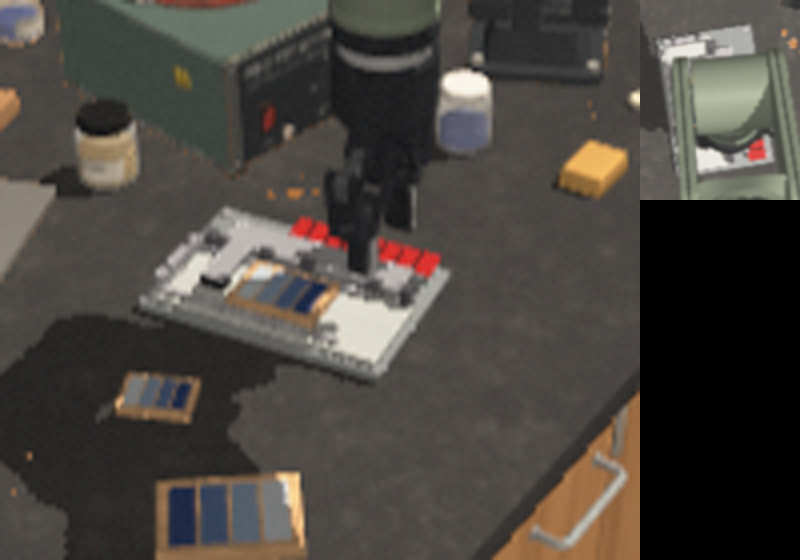

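The fingers straddle the rod, and the near fingertip's bottom shows at crop (362,270). The panel's near end is at crop (318,325) to (338,290). Next I check tip height and panel end.

Run:
```python
from h import *
p=[.581,.1568,.169];c,s=np.cos(p[2]),np.sin(p[2])
L=lambda W:((np.array(W)-p[:2])@np.array([[c,-s],[s,c]])*1000).round(1)
cr=lambda u:np.array(u)/4.+[240,130]-.4
for u in [(318,325),(338,290),(228,295),(258,262)]:print("panel",L(ray("scene",cr(u),.028)[:2]))
for u in [(293,232),(306,217),(440,258),(428,276)]:print("thumb",L(ray("scene",cr(u),.030)[:2]))
t=readout.get_state()["position"];T=L(t[:2]);print("tcp",T)
for z in(40,50,55,60):print(z,[((proj("scene",s2w(p,(T[0]+dx,T[1]+29+dy,z)))[0]-[240,130]+.4)*4).round() for dx,dy in((-11,14),(11,14),(-11,0))])
```

```text
panel [-55.7  60.3]
panel [-50.5  17. ]
panel [19.9 57.6]
panel [19.4 12.1]
thumb [ 12.1 -31.7]
thumb [ 12.3 -54.1]
thumb [-103.7  -49.8]
thumb [-104.5  -25.2]
tcp [-76.4  -1.9]
40 [array([369., 309.]), array([342., 301.]), array([378., 298.])]
50 [array([370., 298.]), array([342., 290.]), array([378., 287.])]
55 [array([370., 292.]), array([342., 284.]), array([378., 282.])]
60 [array([370., 287.]), array([342., 279.]), array([378., 276.])]
```

{"method": "servo_tool", "body": {"commands": [[[0,0,0.01,0,0.68],[0,0,0.01,0,0.68],[0,0,0.003,0,0.68],[0,0,0,0,0.68],[0,0,0,0,0.68],[0,0,0,0,0.68]]]}}

```text
t: 4.32
position: [0.5052, 0.1418, 0.0476]
tool_rot: [0.0, -0.085, 0.996, 0.0]
wrist_force: [0.3, -1.2, -0.3]
grip_width: 0.058
```

{"method": "servo_tool", "body": {"commands": [[[0,0,0.003,0,0.68],[0,0,0.002,0,0.68],[0,0,0,0,0.68],[0,0,0,0,0.68]]]}}

```text
t: 4.82
position: [0.5053, 0.1418, 0.0427]
tool_rot: [0.001, -0.085, 0.996, -0.0]
wrist_force: [0.1, 0.3, 2.7]
grip_width: 0.0579
```

{"method": "servo_tool", "body": {"commands": [[[0,0,0.002,0,0.68],[0,0,0.002,0,0.68],[0,0,0,0,0.68],[0,0,0,0,0.68]]]}}

```text
t: 5.32
position: [0.5053, 0.1419, 0.0386]
tool_rot: [0.0, -0.085, 0.996, 0.0]
wrist_force: [0.1, 0.6, 5.9]
grip_width: 0.0579
```

{"method": "servo_tool", "body": {"commands": [[[0,0,0.002,0,0.68],[0,0,0.001,0,0.68],[0,0,0,0,0.68],[0,0,0,0,0.68]]]}}

```text
t: 5.82
position: [0.5053, 0.1422, 0.0358]
tool_rot: [0.0, -0.085, 0.996, 0.0]
wrist_force: [-0.5, 1.1, 7.7]
grip_width: 0.058
```

{"method": "servo_tool", "body": {"commands": [[[0,0,0.001,0,0.68],[0,0,0.0005,0,0.68],[0,0,0,0,0.68],[0,0,0,0,0.68]]]}}

```text
t: 6.32
position: [0.5053, 0.1423, 0.0348]
tool_rot: [0.0, -0.085, 0.996, 0.0]
wrist_force: [-1.2, 2.2, 9.8]
grip_width: 0.0583
```

Run:
```python
from h import *
s=readout.get_state();print(s["position"],s["wrist_force"],s["torque"],s["grip_width"])
a=cams.get_image("scene")[:,:,::-1]
cv2.imwrite("pics/a2.png",cv2.resize(a[165:235,265:365],None,fx=7,fy=7,interpolation=2))
```

```text
[0.50533321 0.1423454  0.03483485] [-1.16942801  2.15408863  9.84272302] [ 0.08865486  0.26279577 -0.07491072] 0.05826519682339908
```

View pics/a2.png

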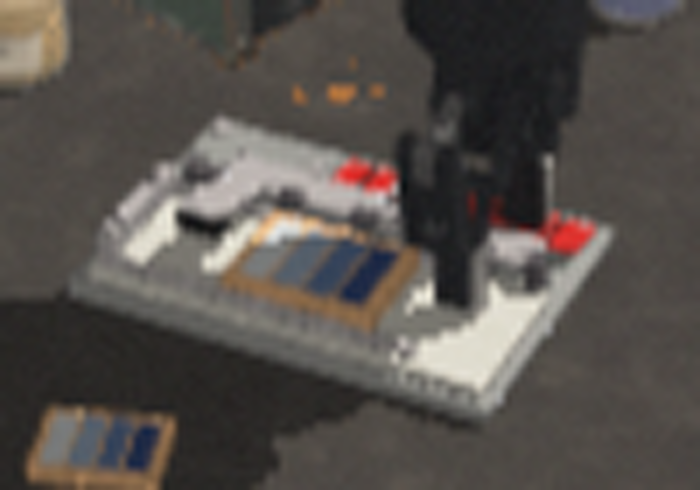

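{"method": "servo_tool", "body": {"commands": [[[0,0,0.001,0,0.68],[0,0,0,0,0.68],[0,0,0,0,0.68]]]}}

```text
t: 6.75
position: [0.5054, 0.1423, 0.0345]
tool_rot: [0.0, -0.085, 0.996, 0.0]
wrist_force: [-3.1, 2.0, 15.0]
grip_width: 0.0583
```

Run:
```python
from h import *
s=readout.get_state();print(s["position"],s["wrist_force"],s["torque"])
p=[.581,.1568,.169]
for an in (0,.15,.2,.26):
    q=[]
    for x,y in((25,39),(25,51),(45,51)):
        Y=y*np.cos(an)-(-5)*np.sin(an);Z=28+y*np.sin(an)-5*np.cos(an);q.append((x,Y,Z))
    print(an,((proj("scene",s2w(p,q))-[265,165]+.4)*7).round().tolist())
a=cams.get_image("scene");g=a[190:205,280:306].max(2);print(g)
```

```text
[0.50539406 0.1423345  0.03453653] [-3.14946638  1.99245101 15.03078407] [-0.14620383  0.48446677 -0.1649723 ]
0 [[235.0, 253.0], [222.0, 269.0], [181.0, 256.0]]
0.15 [[234.0, 243.0], [221.0, 255.0], [180.0, 242.0]]
0.2 [[234.0, 239.0], [221.0, 250.0], [179.0, 237.0]]
0.26 [[234.0, 234.0], [221.0, 243.0], [180.0, 231.0]]
[[ 77  78  77  79  80  96  88 136 173 143 127  77  58  66  68 107 160 202
  188 189 187 191 190 187 181 190]
 [ 79  79  79  80 103 151 149 148 144 130 113 105  96 146 142 161 188 189
  189 190 191 200 165 165 176 154]
 [ 79  78  81 103 157 187 173 146 132 130 116 114 139 196 189 188 189 191
  190 189 185 170 119 129 150  85]
 [ 79  81 102 155 188 179 146 135 154 188 171 157 171 189 190 189 191 192
  196 164 144 102  93  93  86  65]
 [ 80  93 172 188 182 155 134 139 203 222 171 160 163 163 194 193 190 185
  170 121 106 109 129 131 102  67]
 [ 83 104 184 182 156 135 138 190 225 218  84  74  92 100 158 158 149 134
  120 117 102 120 141 175 192 175]
 [132 117 133 158 136 149 168 226 225 218  72  27  27  42  69  68  58  65
  123 131 178 180 170 218 230 225]
 [147 155 124 
[... 158 characters left out ...]
43  78 172
  189 223 209 222 232 229 220 186]
 [117 129 139 175 214 222 223 219 186 179 122 119 121 121 109  94 124 224
  223 220 177 206 189 187 180 121]
 [116 132 157 216 222 223 221 179 121 122 120 121 122 121 123 129 188 223
  222 193 144 127 121 122 122 120]
 [113 122 150 193 216 221 180 121 122 121 122 120 121 131 181 186 222 222
  201 145 128 120 122 122 120 118]
 [114 118 118 128 165 176 117 119 111 121 122 121 122 139 222 223 219 180
  157 128 122 123 123 120 123 108]
 [121 124 116 107 111 106 111 112 103 115 111 119 121 130 185 185 179 123
  131 126 119 122 120 122 114 102]
 [132 127 128 118 119 102 115 110 108 111 107 113 120 115 119 121 123 132
  137 134 132 124 123 121  99 106]]
```

The force climbs stiffly (15 N within 0.3 mm) and the toe is up by its full amount, so the plate is on its stop. Next: ease off slightly and push.

{"method": "servo_tool", "body": {"commands": [[[0,0,-0.0005,0,0.68],[-0.003,0,0,0,0.68],[-0.003,0,0,0,0.68],[-0.003,0,0,0,0.68],[-0.003,0,0,0,0.68],[-0.003,0,0,0,0.68],[-0.003,0,0,0,0.68],[-0.003,0,0,0,0.68],[-0.003,0,0,0,0.68],[0,0,0,0,0.68],[0,0,0,0,0.68]]]}}

```text
t: 8.18
position: [0.5256, 0.1447, 0.0342]
tool_rot: [-0.004, -0.085, 0.996, -0.001]
wrist_force: [-9.9, -2.5, 18.7]
grip_width: 0.0581
```

Run:
```python
from h import *
s=readout.get_state();print(s["position"],s["wrist_force"],s["torque"])
a=cams.get_image("scene")[:,:,::-1]
cv2.imwrite("pics/a3.png",cv2.resize(a[165:235,265:365],None,fx=7,fy=7,interpolation=2))
```

```text
[0.52562574 0.14466765 0.03419269] [-9.85741008 -2.5441275  18.73563647] [-1.20703356  1.58619693 -0.32472611]
```

View pics/a3.png

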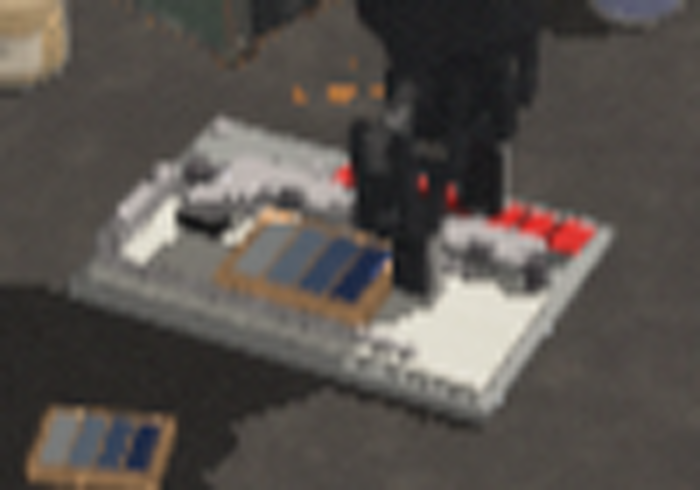

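The finger has reached the panel and has begun moving it toward the toe, which is still up. Drag is high, so I reduce the press a little.

{"method": "servo_tool", "body": {"commands": [[[0,0,-0.0005,0,0.68],[0,0,0,0,0.68],[0,0,0,0,0.68]]]}}

```text
t: 8.6
position: [0.5256, 0.1447, 0.0343]
tool_rot: [-0.004, -0.085, 0.996, -0.001]
wrist_force: [-8.7, -3.6, 17.3]
grip_width: 0.0582
```

{"method": "servo_tool", "body": {"commands": [[[-0.003,0,0,0,0.68],[-0.003,0,0,0,0.68],[-0.003,0,0,0,0.68],[-0.003,0,0,0,0.68],[0,0,0,0,0.68]]]}}

```text
t: 9.22
position: [0.5372, 0.1466, 0.0344]
tool_rot: [-0.004, -0.085, 0.996, -0.001]
wrist_force: [-9.4, -2.4, 17.0]
grip_width: 0.0579
```

{"method": "servo_tool", "body": {"commands": [[[-0.003,0,-0.0003,0,0.68],[-0.003,0,0,0,0.68],[-0.003,0,0,0,0.68],[-0.003,0,0,0,0.68],[-0.003,0,0,0,0.68],[-0.003,0,0,0,0.68],[-0.003,0,0,0,0.68],[-0.003,0,0,0,0.68],[0,0,0,0,0.68]]]}}

```text
t: 10.35
position: [0.5611, 0.1508, 0.0345]
tool_rot: [-0.004, -0.085, 0.996, -0.001]
wrist_force: [-9.1, -3.5, 15.0]
grip_width: 0.0581
```

Run:
```python
from h import *
s=readout.get_state();print(s["position"],s["wrist_force"],s["torque"])
a=cams.get_image("scene")[:,:,::-1]
cv2.imwrite("pics/a4.png",cv2.resize(a[165:235,265:365],None,fx=7,fy=7,interpolation=2))
```

```text
[0.5611017  0.15077834 0.03449935] [-9.07253778 -3.51301485 14.9635892 ] [-0.99251889  1.39325423 -0.24717479]
```

View pics/a4.png

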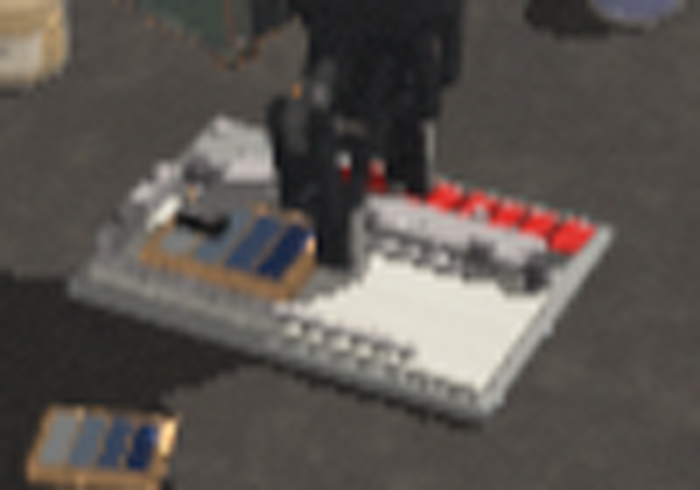

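The panel is under the toe with roughly 10 mm left. I continue until the stop shows in the force.

{"method": "servo_tool", "body": {"commands": [[[-0.002,0,0,0,0.68],[-0.002,0,0,0,0.68],[-0.002,0,0,0,0.68],[0,0,0,0,0.68]]]}}

```text
t: 10.9
position: [0.567, 0.1518, 0.0345]
tool_rot: [-0.004, -0.085, 0.996, -0.001]
wrist_force: [-7.4, -3.4, 15.3]
grip_width: 0.0581
```

{"method": "servo_tool", "body": {"commands": [[[-0.002,0,0,0,0.68],[0,0,0,0,0.68],[0,0,0,0,0.68]]]}}

```text
t: 11.28
position: [0.5671, 0.1518, 0.0344]
tool_rot: [-0.006, -0.085, 0.996, -0.001]
wrist_force: [-13.4, -4.9, 19.3]
grip_width: 0.058
```

{"method": "servo_tool", "body": {"commands": [[[-0.001,0,0,0,0.68],[-0.001,0,0,0,0.68],[0,0,0,0,0.68]]]}}

```text
t: 11.65
position: [0.5705, 0.1524, 0.0345]
tool_rot: [-0.004, -0.085, 0.996, -0.001]
wrist_force: [-10.2, -2.8, 15.6]
grip_width: 0.058
```

{"method": "servo_tool", "body": {"commands": [[[-0.001,0,-0.0001,0,0.68],[-0.001,0,0,0,0.68],[0,0,0,0,0.68]]]}}

```text
t: 12.02
position: [0.5707, 0.1524, 0.0344]
tool_rot: [-0.006, -0.085, 0.996, -0.001]
wrist_force: [-13.0, -3.8, 18.8]
grip_width: 0.058
```

{"method": "servo_tool", "body": {"commands": [[[-0.001,0,0,0,0.68],[-0.001,0,0,0,0.68],[0,0,0,0,0.68]]]}}

```text
t: 12.4
position: [0.5729, 0.1528, 0.0344]
tool_rot: [-0.006, -0.085, 0.996, -0.001]
wrist_force: [-13.8, -4.4, 18.5]
grip_width: 0.058
```

{"method": "servo_tool", "body": {"commands": [[[-0.001,0,0,0,0.68],[-0.001,0,0,0,0.68],[0,0,0,0,0.68]]]}}

```text
t: 12.78
position: [0.573, 0.1529, 0.0344]
tool_rot: [-0.008, -0.086, 0.996, -0.002]
wrist_force: [-18.2, -5.8, 23.1]
grip_width: 0.0583
```

{"method": "servo_tool", "body": {"commands": [[[-0.001,0,0,0,0.68],[-0.001,0,0,0,0.68],[0,0,0,0,0.68]]]}}

```text
t: 13.15
position: [0.5731, 0.1529, 0.0343]
tool_rot: [-0.011, -0.086, 0.996, -0.002]
wrist_force: [-22.0, -6.8, 27.4]
grip_width: 0.0583
```

Run:
```python
from h import *
s=readout.get_state();print(s["position"],s["wrist_force"],s["torque"])
a=cams.get_image("scene")[:,:,::-1]
cv2.imwrite("pics/a5.png",cv2.resize(a[170:220,268:338],None,fx=10,fy=10,interpolation=2))
```

```text
[0.57306536 0.15287303 0.03429038] [-22.0407289   -6.83396494  27.44302424] [-1.5494521   3.60226221 -0.03338255]
```

View pics/a5.png

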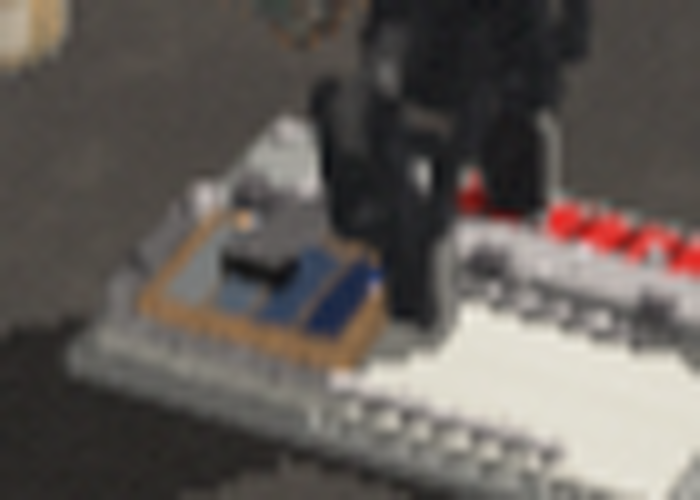

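The panel is at the stop: the force went from 14 to 22 N with no motion. I back the pushing finger off the panel while holding the plate, then raise straight up.

{"method": "servo_tool", "body": {"commands": [[[0.002,0,0,0,0.68],[0.002,0,0,0,0.68],[0.002,0,0,0,0.68],[0.002,0,0,0,0.68],[0.002,0,0,0,0.68],[0,0,0,0,0.68],[0,0,0,0,0.68]]]}}

```text
t: 14.08
position: [0.5724, 0.1527, 0.0349]
tool_rot: [0.0, -0.085, 0.996, -0.001]
wrist_force: [0.1, -1.8, 6.7]
grip_width: 0.0579
```

{"method": "servo_tool", "body": {"commands": [[[0,0,-0.002,0,0.68],[0,0,-0.003,0,0.68],[0,0,-0.003,0,0.68],[0,0,-0.003,0,0.68],[0,0,-0.005,0,0.68],[0,0,-0.01,0,0.68],[0,0,-0.02,0,0.68],[0,0,-0.03,0,0.68],[0,0,-0.03,0,0.68],[0.03,0,-0.03,0,0.68],[0.03,0,-0.03,0,0.68],[0,0,-0.03,0,0.68],[0.03,0,0,0,0.68],[0.03,0,0,0,0.68],[0,0,0,0,0.68],[0,0,0,0,0.68]]]}}

```text
t: 16.08
position: [0.4545, 0.1331, 0.2315]
tool_rot: [0.001, -0.085, 0.996, 0.0]
wrist_force: [0.2, -0.2, 0.3]
grip_width: 0.0581
```

Run:
```python
from h import *
s=readout.get_state();print(s["t"],s["position"],s["wrist_force"])
a=cams.get_image("scene")[:,:,::-1];b=cams.get_image("top")[:,:,::-1]
cv2.imwrite("pics/top9.png",b)
a=cv2.resize(a[165:235,265:365],(600,420),interpolation=2);b=cv2.resize(b[150:250,200:350],(200*3,400),interpolation=2)
cv2.imwrite("pics/a6.png",cv2.resize(np.vstack([a,b]),None,fx=.72,fy=.72))
```

```text
16.075 [0.45448319 0.13306857 0.23149431] [ 0.18851605 -0.23440695  0.27632821]
```

View pics/a6.png

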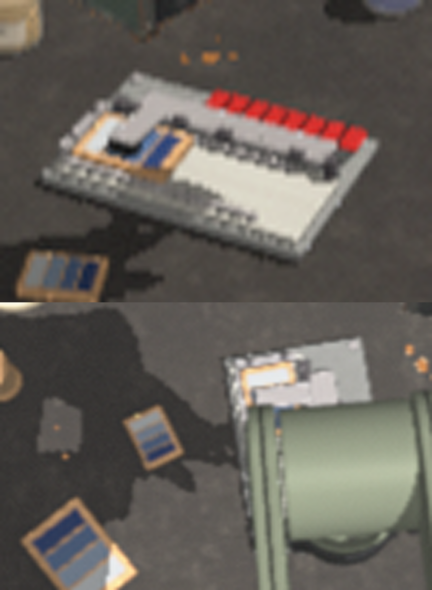

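The clip has closed on the panel at the stop, and the arm is clear. I move aside for an unobstructed top-camera measurement.

{"method": "servo_tool", "body": {"commands": [[[0,0.03,-0.01,0,0.68],[0,0.04,0,0,0.68],[0,0.04,0,0,0.68],[0,0.04,0,0,0.68],[0,0.04,0,0,0.68],[0,0.04,0,0,0.68],[0,0.04,0,0,0.68],[0,0.03,0,0,0.68],[0,0,0,0,0.68],[0,0,0,0,0.68]]]}}

```text
t: 17.42
position: [0.4031, 0.4284, 0.2397]
tool_rot: [-0.0, -0.085, 0.996, -0.0]
wrist_force: [-0.2, 0.2, 0.4]
grip_width: 0.0577
```

Run:
```python
from h import *
s=readout.get_state();print(s["t"],s["position"],s["wrist_force"])
b=np.ascontiguousarray(cams.get_image("top")[:,:,::-1]);a=cv2.imread("pics/top0.png")
d=cv2.absdiff(a,b).max(2);print("moved px (x>385):",(d[:,385:]>40).sum())
cv2.imwrite("pics/top10.png",b)
cv2.imwrite("pics/c2.png",cv2.resize(b[150:250,205:345],None,fx=5.7,fy=5.7,interpolation=2))
```

```text
17.425 [0.40310835 0.42836787 0.23973415] [-0.18576085  0.1559772   0.3976799 ]
moved px (x>385): 0
```

View pics/c2.png

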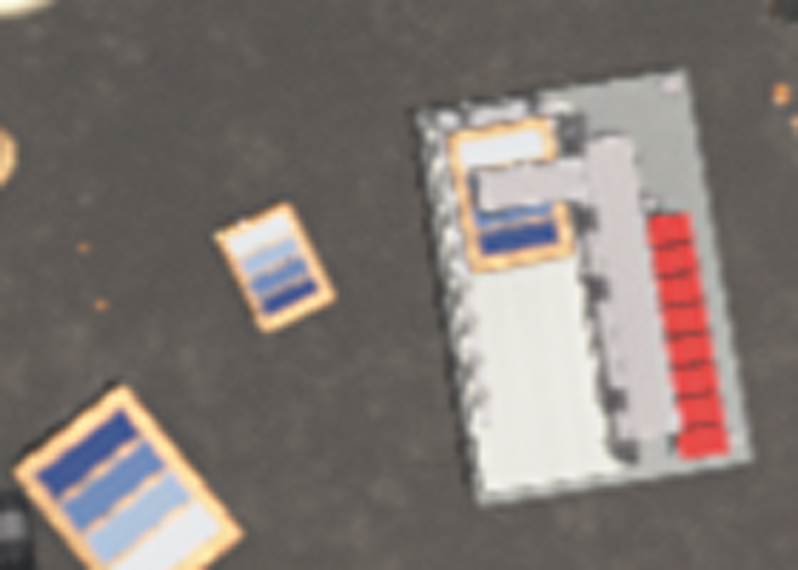

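The panel's far end (crop (450,133) to (552,119)) meets the stop bar and the toe rests on top of it. Its near end moved about 51 mm, and the look-alikes haven't moved. Handing in.

```bash
python3 -c "
from plant import bot;print(bot.close_job())"
```

```text
the job is handed in; nothing more can be done
None
```

The panel is against the end stop with the clip closed on it, and I've handed in the job at about 17.5 s of the 48 s allowed.

**What I did:** One fingertip pressed the red plate onto its stop and held it there. The other pushed the panel along the channel, under the raised toe, until it met the stop. I then backed the pushing finger off slightly, raised it so the clip closed, and moved the arm clear.

**Last checks:**
- **Reaching the stop:** the push force rose from 14 to 22 N with no further motion. The top picture shows the panel's far end at the stop bar, after about 51 mm of travel against about 52 mm expected.
- **Clip:** in the picture the toe sits on top of the panel. I had no reading of the clip's angle.
- **Other things on the bench:** the other two striped panels look unmoved. Nothing changed in the part of the top picture right of the stage. I made no numerical comparison of the rest.
- **Arm:** wrist force at the end was about 0.4 N, so the robot was touching nothing.

**Measured differently than expected:**
- **Press force:** it ran higher than the 6 N needed, between 15 and 27 N. Drag on the plate made the finger stick and slip near the end.
- **Final position:** at the stop the tool stood about 2 mm farther along than my estimate, which I put down to calibration error.

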